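# Put a snap-lid box away in the back row of a pull-out basket under the worktop

## Robot

A 6-joint arm with a two-finger parallel gripper is mounted at the origin on the work surface. World frame = base frame: x ahead of the robot, y to its left, z up, the work surface at z = 0. Lengths are in m, angles in rad, forces in N, time in s.
With the tool pointing down it reaches from about 0.3 to 0.875 m from the base axis. Payload 6.4 kg.
Tool frame: the origin (TCP) lies on the front face of the gripper's body, between the roots of the fingers; the fingertips stand 73 mm ahead of it and the grasp point (between the pads) lies 54 mm ahead of it; z points along the fingers, y is the line along which they close (so a half turn about z gives the same grasp; the last joint's range is limited). The gripper opens to 85 mm and grips with 20 to 120 N. Pads are 22 mm wide; open, the fingers measure 114 mm over their backs; the gripper's body (76 mm by 85 mm) begins 54 mm behind the grasp point. The pads swing forward as they close: fully open they stand 13 mm farther back than shut.
Start: joints at [-1.495, 0.181, 1.607, -0, 1.354, -0.206], TCP at [0.16, -0.552, 0.304] pointing down, gripper open.
Joint ranges: [-2.99, 2.99], [-0.89, 2.07], [0.3, 2.58], [-1.14, 4.28], [0, 2.63], [-3.12, 3.12]. Speed limits (rad/s): [2.57, 2.57, 3.01, 3.14, 3.14, 3.14].

## Interface

Orientations are given as a unit quaternion [w, x, y, z].
In Python, from cell import manip, capture, get_calibration, order, look_for, place_of gives the robot as it stands.
- The arm moves only by the shell command python3 -m handwheel 'ROWS' [OPENING] [FORCE]. ROWS is JSON, a list that holds one entry, the list of rows, each a list of 6 numbers: the shift along the tool's x, y, z in m, then the turn, a rotation vector about the tool's x, y, z in rad. A call has exactly 10 rows; each row shifts and turns the commanded pose from where the row before left it, along the tool's axes as they then stand; what a row does not reach is not made up. A row lasts 1/12 s, in which the tool goes at most 41.7 mm and 7.16 degrees, less where a joint would pass 70% of its speed; a pose out of reach is approached as far as the arm can. A call is refused whole if a number of a shift passes 0.0417 or a number of a turn 0.125, either way. A call with a gripper value outside its range is refused whole. OPENING is the opening, from -1 (shut) to 1 (fully open), so that 0 is half open, set as the call begins (- or left out, the last holds). The fingers move at their own pace and stop on an object; FORCE is the grip in N (left out, the last holds). Time passes only in rows, so rows that do not move let the fingers close, or fill a call up. It gives the time, the measured TCP pose, the force, the opening and the grip force at its end, in the units of the state.
- manip.get_state(): the state, without advancing time (a new reading comes with each control period).
- capture(name): name is "scene" or "side" or "wrist"; returns the picture (400x640x3 uint8, red, green, blue); there is no depth.
- get_calibration(name): a dict with "camera_matrix" (3x3 intrinsics, pixels), "k1" (the pictures are not rectified: a ray, as slopes to the right and down, at radius r is drawn at 1 + k1 r^2 times it, then the intrinsics apply), "world_to_cam" (4x4, takes a point from world to camera coordinates); the wrist camera has in their place "hand_eye" (4x4, takes a point from camera to tool coordinates, whose origin is the TCP and whose axes are the flange's). Camera axes: x right, y down, z forward; pixel columns grow to the right and rows downward; lengths in m; the calibration is good to about 2 mm. A picture is of the moment at which its call begins: read the wrist's pose just before it. get_calibration takes no time and is no camera call.
- order.job_done(): hands the job in; it is judged then, once.
Trained networks look in the newest picture that a camera, given by its name, has taken for a name from the list of things; names that differ only in an ending like _2 or _b are one class to them, and where a whole thing is asked for, a point or a joint stands for the part that bears it (a point fixed in the world has none). Each returns a list of dicts, best first, with "score" (0 to 1); they miss things now and then, are a little off and sometimes report something else, mostly with a low value. They report only what shows in the picture. A call takes as long as a camera call.
- look_for(query, camera): "xyz" ([x, y, z] in m, in world coordinates, good to about 4 mm: the middle of the surface that is visible of it).
- place_of(query, camera): "xyz" ([x, y, z] in m, in world coordinates, good to about 4 mm: a listed point, or the origin of a listed thing).
The state is a dict: "time": time; "joints": joint angles; "joint_velocities": joint speeds; "joint_torque": joint torques, N m; "tool_pos": TCP position; "eef_rot": TCP orientation; "contact_force": force on the tool from outside, world axes, zero at the start; "ft_torque": the same for the moment, N m; "finger_gap": finger opening in m; "grip_force": force on a finger pad.
Only numpy, scipy, OpenCV 4.12 (cv2) and the standard library are available. Lean on these libraries where they do the work, as an engineer would, in place of code of your own. Each camera call takes 0.05 s, during which the arm holds its last target. There are 200 camera calls.

## Task

Put the clear snap-lid box that stands on the table away in the pulled-out basket: set it down upright in the front of the basket, slide it straight back under the worktop through the gap between the two boxes until it stands against the basket's back, in line with them. Then press the release lever at the basket's front right corner towards the cabinet and keep pushing until the basket is fully shut. Do not shove the other two boxes, the tadka pan or the ramekin about.

Things in the scene. Friction and masses are not known exactly. Their poses are not given: they have to be found in the camera images.
- box_mid (a point): Centre (46 mm above the underside) of the box to put away, standing on the table beside the basket: clear box of cinnamon quills, white snap lid, 0.24 to 0.48 kg. Overall 160 long (its x), 66 wide (y), 92 mm high. Lid: top 12 mm, 154 x 66 mm; body below 146 x 60 mm; a 30 mm wide clip on each end, from 64 mm up, gives the 160 mm. Either end may lead.
- left_box_mid (a point): Centre (46 mm above the underside) of an equal box in the basket, left (basket's +y) of the gap, its back end against or within 3 mm of the basket's back wall. Not to be shoved.
- right_box_mid (a point): Centre of the third equal box, right (-y) of the gap, likewise at the basket's back wall. Not to be shoved. The gap between the two boxes is about 78 to 114 mm wide.
- basket_floor (a point): Centre of the wire basket's inner floor, 22 mm above the table. x points into the cabinet (the way it shuts), y left along its front, z up. Inner faces of the walls lie 165 mm from it on all four sides; walls 6 mm thick, 65 mm high. A box against the back wall has its centre at x = 85 and its front end at x = 5 mm. A bow handle stands 34 mm out of the middle of the front.
- basket (a joint): How far the basket has been pushed in, m: 0 = pulled right out and locked there (at the start; it then gives no more than 1 or 2 mm when the box is pushed against its back wall), 0.21 = fully shut, at its stop. Unlocked, it runs with a friction of a few newtons and stays where it is left.
- lever_pad (a point): Centre of the front face of the release lever's upright steel pad, 38 wide, 44 high, 5 mm thick, at the basket's front right corner: 150 mm right (-y) of its middle, 40 mm in front of its front wall, 75 mm above its floor. Axes as the basket's while at rest; moves with the basket.
- lever (a joint): Swing of the release lever, rad: 0 at rest, 0.25 at its stop. The pad, pushed towards the cabinet (basket's +x), swings 17 mm about a pivot 70 mm below it against a light spring (under 3 N); past about 0.2 the lock is off, and pushing on takes the basket along. Let go, it springs back.
- worktop_edge (a point): Middle of the lower front edge of the 38 mm thick stone worktop (fixed; axes as the basket's), 110 mm above the basket's floor. With the basket out it lies 55 mm further in than basket_floor, so the worktop covers the back 110 mm of the basket and of the boxes there.
- pan_mid (a point): Folded stainless tadka pan standing in the front left corner of the basket: bowl 82 mm across, 34 mm high, flat handle folded over it at 42 mm height, reaching 85 mm from the bowl's middle along its x. The point: in the bowl's middle, 20 mm up. Stays there.
- ramekin_mid (a point): White ceramic ramekin, 88 mm across, 46 mm high, standing on the table at the other side of the basket from the box. The point: its middle, half-way up. Stays there.

How it is judged:
By the outcome, as a careful person would: the job done as asked, in the order asked, and still so for the second after the job is handed in, with the robot touching nothing.
It also fails if it takes over 62 s, if anything falls off the work surface, if the arm or the gripper's body presses on something with over 40 N, if the wrist force passes 120 N, or if a joint passes its speed limit or range.

## Working session

There is one attempt and no reset: what is moved stays moved. The work goes in short steps, Python scripts to look and compute and a shell command to move; the robot and the scene stay as the last step left them, time stands still between calls to the robot, and variables do not carry over. Pictures are saved under pics/ and viewed, at most 10 in all, crops included, and the job is handed in when it is done.

```bash
ls; mkdir -p pics
python3 - <<'E'
from cell import *
import cv2,numpy as np
s=manip.get_state();print(s['time'],s['tool_pos'],s['eef_rot'],s['finger_gap'])
ims=[]
for c in ['scene','side']:
    im=capture(c); ims.append(im)
    cv2.imwrite(f'pics/{c}0.png',im[:,:,::-1])
    for q in ['box_mid','left_box_mid','right_box_mid','basket_floor','lever_pad','worktop_edge','pan_mid','ramekin_mid']:
        r=place_of(q,c);print(c,q,[(np.round(d['xyz'],3).tolist(),round(d['score'],2)) for d in r[:3]])
cv2.imwrite('pics/both0.png',cv2.resize(np.vstack(ims),(480,600))[:,:,::-1])
print(manip.get_state()['time'])
E
```

```text
pics
0.0 [ 0.15988528 -0.55187154  0.30297742] [-8.82854848e-04  9.90086003e-01  1.40459695e-01  4.49116427e-05] 0.0849903117150364
scene box_mid [([0.404, 0.384, 0.049], 0.86)]
scene left_box_mid [([0.49, -0.355, 0.022], 0.43)]
scene right_box_mid []
scene basket_floor []
scene lever_pad [([0.432, -0.132, 0.093], 0.64)]
scene worktop_edge [([0.699, 0.008, 0.132], 0.63)]
scene pan_mid [([0.54, 0.132, 0.042], 0.98)]
scene ramekin_mid [([0.487, -0.353, 0.025], 0.61)]
side box_mid [([0.404, 0.378, 0.047], 0.89)]
side left_box_mid [([0.733, 0.087, 0.068], 0.95)]
side right_box_mid [([0.722, -0.067, 0.069], 0.8)]
side basket_floor [([0.646, 0.017, 0.022], 0.95)]
side lever_pad [([0.429, -0.124, 0.098], 0.64), ([0.726, -0.068, 0.069], 0.41), ([0.488, -0.357, 0.021], 0.31)]
side worktop_edge [([0.699, 0.012, 0.131], 0.82)]
side pan_mid [([0.54, 0.132, 0.04], 0.58)]
side ramekin_mid [([0.488, -0.354, 0.02], 0.93), ([0.729, 0.084, 0.066], 0.55), ([0.644, 0.017, 0.025], 0.35)]
0.9
```

View pics/scene0.png

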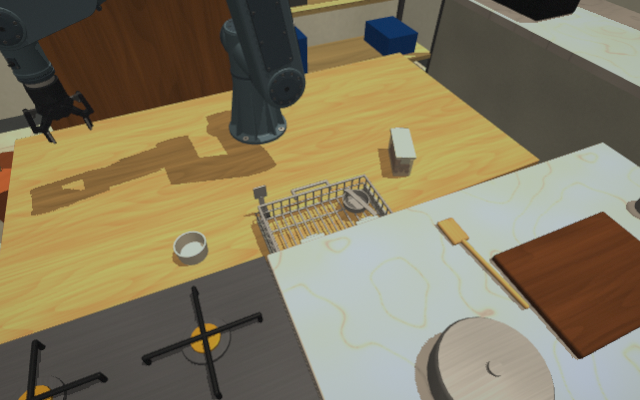

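View pics/side0.png

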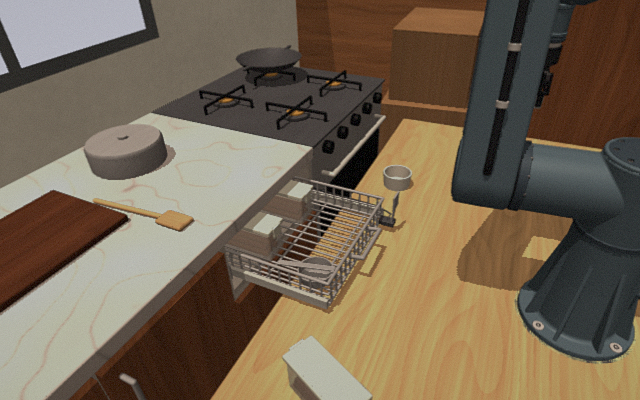

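```bash
cat > h.py <<'E'
from cell import *
import cv2,numpy as np
from scipy.spatial.transform import Rotation as Ro
def pose():
    s=manip.get_state();q=s['eef_rot'];return np.array(s['tool_pos']),Ro.from_quat([q[1],q[2],q[3],q[0]]),s
def down(yaw,tilt=0): # tool x at yaw, z down; tilt>0 swings fingertips forward (+x)
    return Ro.from_euler('z',yaw,degrees=True)*Ro.from_euler('x',180,degrees=True)*Ro.from_euler('y',tilt,degrees=True)
def go(p,R=None):
    p0,R0,s=pose();print('t',round(s['time'],2),'shift',np.round(R0.inv().apply(np.array(p)-p0),4),end=' ')
    if R is not None: print('turn',np.round((R0.inv()*R).as_rotvec(),4))
    else: print()
def cam(c):
    k=get_calibration(c)
    if c=='wrist':
        p,R,_=pose();T=np.eye(4);T[:3,:3]=R.as_matrix();T[:3,3]=p;W=T@np.array(k['hand_eye'])
    else: W=np.linalg.inv(np.array(k['world_to_cam']))
    return np.array(k['camera_matrix']),k['k1'],W
def px2w(C,uv,z):
    K,k1,W=C;d=np.array([(uv[0]-K[0,2])/K[0,0],(uv[1]-K[1,2])/K[1,1]]);x=d.copy()
    for _ in range(20): x=d/(1+k1*(x@x))
    r=W[:3,:3]@np.r_[x,1];o=W[:3,3];return np.round(o+r*(z-o[2])/r[2],4)
E
python3 - <<'E'
from h import *
print(get_calibration('wrist'))
go([0.47,0.0,0.42],down(-3))
E
```

```text
{'camera_matrix': array([[351.97663093,   0.        , 322.1677759 ],
       [  0.        , 351.97663093, 197.64197901],
       [  0.        ,   0.        ,   1.        ]]), 'k1': -0.013887404533964148, 'hand_eye': array([[ 4.47862073e-04, -9.59315516e-01, -2.82335865e-01,
         7.26012810e-02],
       [ 9.99999886e-01,  3.83696422e-04,  2.82557409e-04,
        -9.99230115e-04],
       [-1.62730446e-04, -2.82335959e-01,  9.59315579e-01,
        -7.06156280e-02],
       [ 0.00000000e+00,  0.00000000e+00,  0.00000000e+00,
         1.00000000e+00]])}
t 0.9 shift [ 0.4515 -0.4443 -0.1161] turn [-0.      0.      0.3342]
```

```bash
python3 -m handwheel '[[[0.0311,-0.0248,-0.0087,0,0,0],[0.0311,-0.0248,-0.0087,0,0,0],[0.0311,-0.0248,-0.0087,0,0,0],[0.0311,-0.0248,-0.0087,0,0,0],[0.0311,-0.0248,-0.0087,0,0,0],[0.0311,-0.0248,-0.0087,0,0,0],[0.0311,-0.0248,-0.0087,0,0,0],[0.0311,-0.0248,-0.0087,0,0,0],[0.0311,-0.0248,-0.0087,0,0,0],[0.0311,-0.0248,-0.0087,0,0,0]]]' 1 60
python3 -m handwheel '[[[0.0311,-0.0248,-0.0087,0,0,0],[0.0311,-0.0248,-0.0087,0,0,0],[0.0311,-0.0248,-0.0087,0,0,0],[0.0311,-0.0248,-0.0087,0,0,0],[0.0311,-0.0248,-0.0087,0,0,0],[0.0311,-0.0248,-0.0087,0,0,0],[0.0311,-0.0248,-0.0087,0,0,0],[0,0,0,0,0,0.111],[0,0,0,0,0,0.111],[0,0,0,0,0,0.111]]]'
python3 - <<'E'
from h import *
p,R,s=pose();print(p,R.as_matrix().round(3).tolist())
im=capture('wrist');cv2.imwrite('pics/w1.png',im[:,:,::-1])
for q in ['box_mid','left_box_mid','right_box_mid','basket_floor','lever_pad','worktop_edge','pan_mid']:
    r=place_of(q,'wrist');print(q,[(np.round(d['xyz'],3).tolist(),round(d['score'],2)) for d in r[:3]])
E
```

```text
time: 1.73
tool_pos: [0.3903, -0.2258, 0.3917]
eef_rot: [0.0, 0.99, 0.14, 0.0]
contact_force: [1.1, -2.1, 0.3]
finger_gap: 0.0855
grip_force: 0.0
time: 2.57
tool_pos: [0.5509, 0.0008, 0.4517]
eef_rot: [0.0, 1.0, -0.027, -0.0]
contact_force: [-0.1, 0.1, 0.1]
finger_gap: 0.0855
grip_force: 0.0
[0.55085549 0.00078163 0.45167872] [[0.999, -0.054, -0.0], [-0.054, -0.999, -0.0], [-0.0, 0.0, -1.0]]
box_mid [([0.403, 0.378, 0.048], 0.75), ([0.642, 0.011, 0.022], 0.57)]
left_box_mid []
right_box_mid [([0.402, 0.382, 0.05], 0.35)]
basket_floor [([0.644, 0.015, 0.02], 0.58)]
lever_pad [([0.429, -0.13, 0.098], 0.62)]
worktop_edge [([0.699, 0.011, 0.128], 0.92)]
pan_mid [([0.54, 0.128, 0.045], 0.73)]
```

View pics/w1.png

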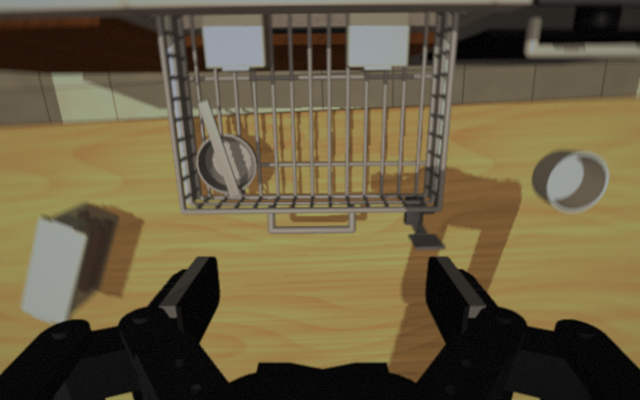

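Run:
```python
from h import *
C=cam('wrist')
for n,uv,z in [('FL',(183,212),.087),('FR',(440,212),.087),('bl',(159,14),.087),('br',(459,14),.087),('L0',(203,70),.114),('L1',(267,70),.114),('R0',(347,70),.114),('R1',(410,68),.114),('wt0',(0,13),.132),('wt1',(530,3),.132),
 ('b0',(38,219),.092),('b1',(85,223),.092),('b2',(70,322),.092),('b3',(22,311),.092),('hl',(204,101),.064),('hr',(235,197),.064)]: print(n,px2w(C,uv,z))
im=cv2.imread('pics/w1.png')
a=cv2.resize(im[0:110,130:490],None,fx=2.2,fy=2.2,interpolation=2);b=cv2.resize(im[180:340,0:160],None,fx=2,fy=2)
o=np.zeros((a.shape[0]+b.shape[0],a.shape[1],3),np.uint8);o[:a.shape[0]]=a;o[a.shape[0]:,:b.shape[1]]=b
cv2.imwrite('pics/w1c.png',o)
```

```text
FL [0.4842 0.1862 0.087 ]
FR [ 0.4675 -0.1495  0.087 ]
bl [0.7189 0.176  0.087 ]
br [ 0.7019 -0.1609  0.087 ]
L0 [0.6548 0.1262 0.114 ]
L1 [0.6512 0.0561 0.114 ]
R0 [ 0.6468 -0.0314  0.114 ]
R1 [ 0.6456 -0.1003  0.114 ]
wt0 [0.7195 0.3199 0.132 ]
wt1 [ 0.7007 -0.2155  0.132 ]
b0 [0.4855 0.3767 0.092 ]
b1 [0.477  0.3156 0.092 ]
b2 [0.3281 0.3745 0.092 ]
b3 [0.349  0.4395 0.092 ]
hl [0.6221 0.1461 0.064 ]
hr [0.4948 0.1219 0.064 ]
```

View pics/w1c.png

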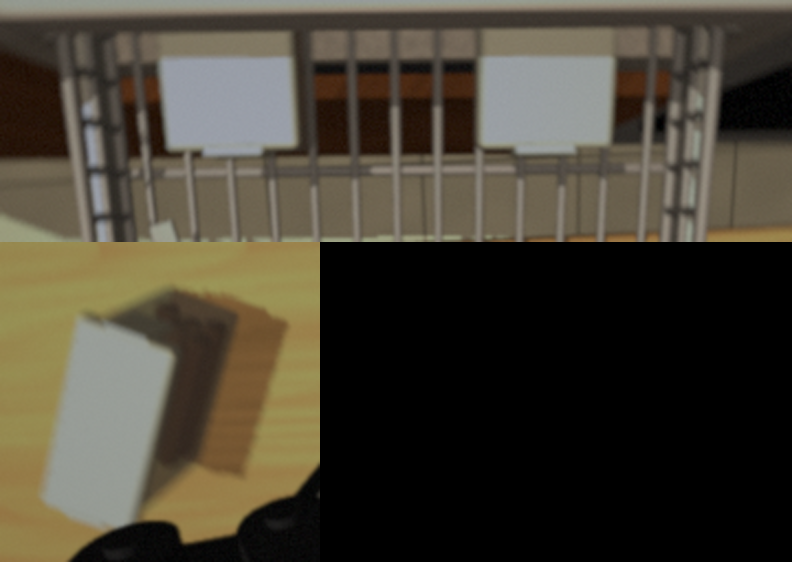

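Run:
```python
from h import *
C=cam('wrist')
P=[px2w(C,uv,.092) for uv in [(40,215),(87.5,235),(66.5,322),(21.5,309)]];print(P,np.mean(P,0))
print(cv2.minAreaRect(np.array(P)[:,:2].astype(np.float32)*1000))
go([.403,.378,.30],down(-22))
```

```text
[array([0.4909, 0.3725, 0.092 ]), array([0.4601, 0.3164, 0.092 ]), array([0.3283, 0.3797, 0.092 ]), array([0.3523, 0.4392, 0.092 ])] [0.4079  0.37695 0.092  ]
((407.7187194824219, 377.00531005859375), (64.02198791503906, 153.8143768310547), 64.30123901367188)
t 2.97 shift [-0.1663 -0.3707  0.1518] turn [-1.000e-04 -1.000e-04  3.338e-01]
```

```bash
python3 -m handwheel '[[[-0.0151,-0.0337,0.0138,0,0,0],[-0.0151,-0.0337,0.0138,0,0,0],[-0.0151,-0.0337,0.0138,0,0,0],[-0.0151,-0.0337,0.0138,0,0,0],[-0.0151,-0.0337,0.0138,0,0,0],[-0.0151,-0.0337,0.0138,0,0,0],[-0.0151,-0.0337,0.0138,0,0,0],[-0.0151,-0.0337,0.0138,0,0,0],[-0.0151,-0.0337,0.0138,0,0,0],[-0.0151,-0.0337,0.0138,0,0,0]]]' 1 80
python3 -m handwheel '[[[-0.0151,-0.0337,0.0138,0,0,0],[0,0,0,0,0,0.1],[0,0,0,0,0,0.1],[0,0,0,0,0,0.1],[0,0,0,0,0,0.095],[0,0,0,0,0,0],[0,0,0,0,0,0],[0,0,0,0,0,0],[0,0,0,0,0,0],[0,0,0,0,0,0]]]'
python3 - <<'E'
from h import *
p,R,s=pose();print(p,R.as_matrix().round(3).tolist(),s['joints'])
im=capture('wrist');cv2.imwrite('pics/w2.png',im[:,:,::-1])
print(place_of('box_mid','wrist'))
E
```

```text
time: 3.8
tool_pos: [0.4161, 0.3454, 0.3135]
eef_rot: [-0.0, 1.0, -0.025, 0.0]
contact_force: [0.8, 0.3, 0.4]
finger_gap: 0.0852
grip_force: 0.0
time: 4.63
tool_pos: [0.4037, 0.3783, 0.3001]
eef_rot: [-0.0, 0.975, -0.221, 0.0]
contact_force: [0.3, 0.3, 0.5]
finger_gap: 0.0851
grip_force: 0.0
[0.40371735 0.37825217 0.30006049] [[0.903, -0.431, 0.0], [-0.431, -0.903, 0.0], [0.0, -0.0, -1.0]] [ 5.38289921e-01  1.35812371e-01  1.66635831e+00 -4.54936501e-05
  1.33929656e+00  2.55414509e+00]
[]
```

View pics/w2.png

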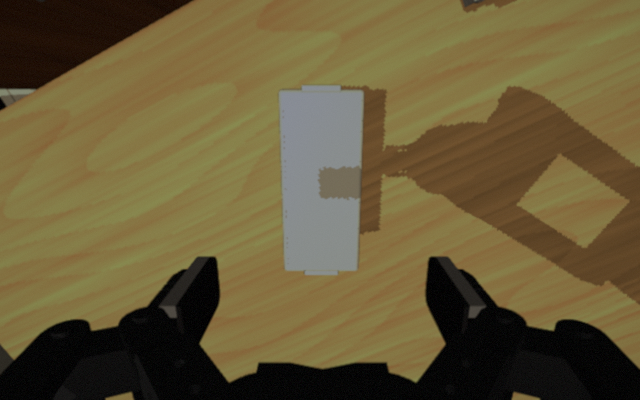

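Run:
```python
from h import *
C=cam('wrist');P=np.array([px2w(C,uv,.092) for uv in [(279,91),(363,91),(358,270),(285,270)]])
print(cv2.minAreaRect(P[:,:2].astype(np.float32)*1000));c=P.mean(0);u=(P[0]+P[1]-P[2]-P[3])/2;print(c,np.degrees(np.arctan2(u[1],u[0])),np.linalg.norm(u))
u/=np.linalg.norm(u)
y=np.degrees(np.arctan2(u[1],u[0]))
g=c-0.03*u;go([g[0],g[1],.128],down(y))
```

```text
((403.41998291015625, 380.5318298339844), (64.23212432861328, 150.6574249267578), 64.55197143554688)
[0.40345 0.3806  0.092  ] -25.39140039780365 0.15065314467345184
t 4.73 shift [-0.0312 -0.0019  0.172 ] turn [-0.     -0.     -0.0024]
```

```bash
python3 -m handwheel '[[[-0.0078,-0.0005,0.021,0,0,0],[-0.0078,-0.0005,0.021,0,0,0],[-0.0078,-0.0005,0.021,0,0,0],[-0.0078,-0.0004,0.021,0,0,0],[0,0,0.021,0,0,0],[0,0,0.021,0,0,0],[0,0,0.021,0,0,0],[0,0,0.015,0,0,0],[0,0,0.010,0,0,0],[0,0,0,0,0,0]]]' 1 80
python3 -m handwheel '[[[0,0,0,0,0,0],[0,0,0,0,0,0],[0,0,0,0,0,0],[0,0,0,0,0,0],[0,0,0,0,0,0],[0,0,0,0,0,0],[0,0,0,0,0,0],[0,0,0,0,0,0],[0,0,0,0,0,0],[0,0,0,0,0,0]]]' -1 80
```

```text
time: 5.57
tool_pos: [0.3752, 0.3927, 0.1258]
eef_rot: [0.001, 0.975, -0.221, -0.001]
contact_force: [-0.5, -0.4, 0.0]
finger_gap: 0.0854
grip_force: 0.0
time: 6.4
tool_pos: [0.377, 0.3941, 0.1294]
eef_rot: [-0.001, 0.975, -0.221, 0.001]
contact_force: [-0.4, -0.1, 6.4]
finger_gap: 0.0645
grip_force: 89.2
```

```bash
python3 -m handwheel '[[[0,0,-0.010,0,0,0],[0,0,-0.015,0,0,0],[0,0,-0.018,0,0,0],[0,0,-0.018,0,0,0],[0,0,-0.018,0,0,0],[0,0,-0.018,0,0,0],[0,0,-0.018,0,0,0],[0,0,-0.015,0,0,0],[0,0,0,0,0,0],[0,0,0,0,0,0]]]'
python3 - <<'E'
from h import *
p,R,s=pose();print(p,s['contact_force'],s['grip_force'],s['ft_torque'])
im=capture('wrist');cv2.imwrite('pics/w3.png',im[:,:,::-1])
F=np.array([.645,.015,.022]);B=Ro.from_euler('z',-2.7,degrees=True)
print('above',F+B.apply([-.065-.03,-.001,0]))
t=F+B.apply([-.095,-.001,.0]);go([t[0],t[1],p[2]],down(-2.7))
E
```

```text
time: 7.23
tool_pos: [0.3764, 0.3937, 0.2587]
eef_rot: [-0.001, 0.975, -0.221, 0.001]
contact_force: [-0.4, 0.3, -3.5]
finger_gap: 0.0646
grip_force: 89.2
[0.37643199 0.39366125 0.25872085] [-0.4117963   0.34507761 -3.50333213] 89.23327088356018 [ 0.05013901  0.07342123 -0.00215156]
above [0.55005836 0.01847622 0.022     ]
t 7.28 shift [ 0.3188  0.263  -0.0012] turn [ 0.0005  0.0004 -0.3991]
```

View pics/w3.png

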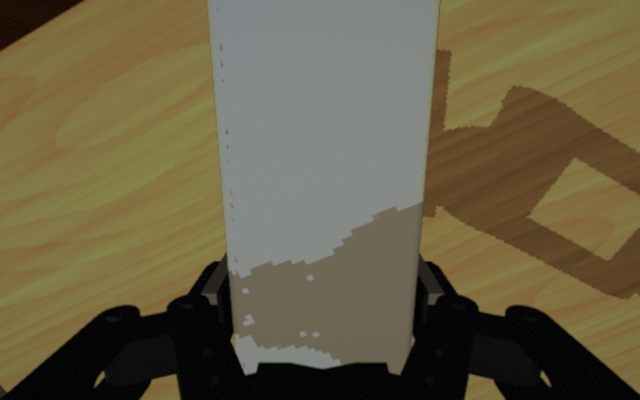

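```bash
python3 -m handwheel '[[[0.018,0.015,0,0,0,0],[0.027,0.0223,0,0,0,0],[0.029,0.0239,0,0,0,0],[0.029,0.0239,0,0,0,0],[0.029,0.0239,0,0,0,0],[0.029,0.0239,0,0,0,0],[0.029,0.0239,0,0,0,0],[0.029,0.0239,0,0,0,0],[0.029,0.0239,0,0,0,0],[0.029,0.0239,0,0,0,0]]]'
python3 -m handwheel '[[[0.024,0.0198,0,0,0,0],[0.018,0.0147,0,0,0,0],[0,0,0,0,0,-0.08],[0,0,0,0,0,-0.08],[0,0,0,0,0,-0.08],[0,0,0,0,0,-0.08],[0,0,0,0,0,-0.079],[0,0,0,0,0,0],[0,0,0,0,0,0],[0,0,0,0,0,0]]]'
python3 - <<'E'
from h import *
p,R,s=pose();print(p,R.as_matrix().round(4).tolist())
F=np.array([.645,.015,.022]);B=Ro.from_euler('z',-2.7,degrees=True)
t=F+B.apply([-.095,-.001,.0]);go([t[0],t[1],.1515],down(-2.7))
ims=[]
im=capture('wrist')
for q in ['left_box_mid','right_box_mid','basket_floor','worktop_edge']:
    print(q,[(np.round(d['xyz'],3).tolist(),round(d['score'],2)) for d in place_of(q,'wrist')[:2]])
im2=capture('side');im2=cv2.resize(im2[130:330,200:420],None,fx=2.5,fy=2.5)
cv2.imwrite('pics/w4.png',np.hstack([im[:,:,::-1][0:400,140:490],np.zeros((400,0,3),np.uint8),im2[:400,:440,::-1]]))
E
```

```text
time: 8.12
tool_pos: [0.527, 0.0661, 0.2562]
eef_rot: [0.0, 0.975, -0.221, -0.002]
contact_force: [1.3, 0.2, -3.0]
finger_gap: 0.0646
grip_force: 89.3
time: 8.95
tool_pos: [0.5501, 0.0187, 0.257]
eef_rot: [-0.0, 1.0, -0.025, -0.001]
contact_force: [0.8, -0.0, -2.4]
finger_gap: 0.0647
grip_force: 89.4
[0.5500802  0.0187247  0.25701887] [[0.9988, -0.0494, -0.0017], [-0.0494, -0.9988, 0.0003], [-0.0017, -0.0002, -1.0]]
t 8.95 shift [0.0002 0.0003 0.1055] turn [-0.0002  0.0017 -0.0023]
left_box_mid []
right_box_mid []
basket_floor []
worktop_edge []
```

View pics/w4.png

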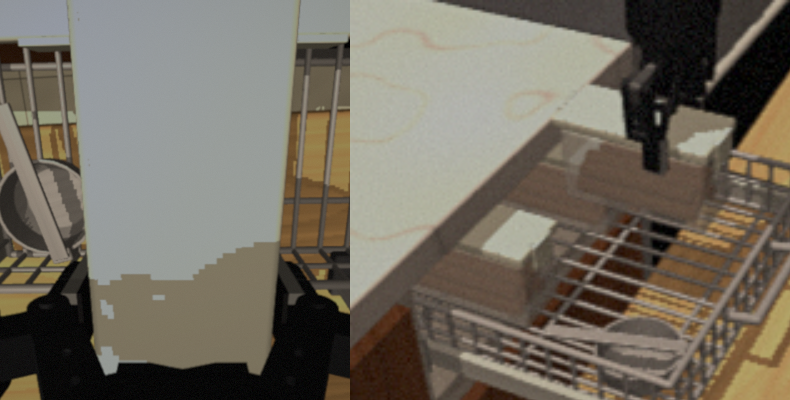

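```bash
python3 -m handwheel '[[[0,0,0.010,0,0.0017,0],[0,0,0.015,0,0,0],[0,0,0.018,0,0,0],[0,0,0.018,0,0,0],[0,0,0.015,0,0,0],[0,0,0.012,0,0,0],[0,0,0.008,0,0,0],[0,0,0.004,0,0,0],[0,0,0.003,0,0,0],[0,0,0,0,0,0]]]'
python3 -m handwheel '[[[0,0,0.001,0,0,0],[0,0,0.001,0,0,0],[0,0,0,0,0,0],[0,0,0,0,0,0],[0,0,0,0,0,0],[0,0,0,0,0,0],[0,0,0,0,0,0],[0,0,0,0,0,0],[0,0,0,0,0,0],[0,0,0,0,0,0]]]'
```

```text
time: 10.08
tool_pos: [0.5508, 0.0186, 0.1548]
eef_rot: [0.0, 1.0, -0.024, 0.001]
contact_force: [0.1, 0.9, -2.5]
finger_gap: 0.0645
grip_force: 89.4
time: 10.92
tool_pos: [0.5507, 0.0186, 0.153]
eef_rot: [0.0, 1.0, -0.024, 0.001]
contact_force: [-0.4, 0.6, -2.9]
finger_gap: 0.0647
grip_force: 89.4
```

```bash
python3 -m handwheel '[[[0,0,0.001,0,0,0],[0,0,0.001,0,0,0],[0,0,0.0,0,0,0],[0,0,0,0,0,0],[0,0,0,0,0,0],[0,0,0,0,0,0],[0,0,0,0,0,0],[0,0,0,0,0,0],[0,0,0,0,0,0],[0,0,0,0,0,0]]]'
python3 - <<'E'
from h import *
im=capture('wrist');cv2.imwrite('pics/w5.png',im[:,:,::-1])
print(place_of('box_mid','wrist'));p,R,s=pose();print(p,R.as_matrix()[0])
E
```

```text
time: 11.75
tool_pos: [0.5509, 0.0186, 0.1514]
eef_rot: [0.0, 1.0, -0.024, 0.001]
contact_force: [-2.2, 0.5, 5.2]
finger_gap: 0.0648
grip_force: 90.2
[]
[0.55092089 0.01858791 0.15142938] [ 0.99888341 -0.04719172  0.00220873]
```

View pics/w5.png

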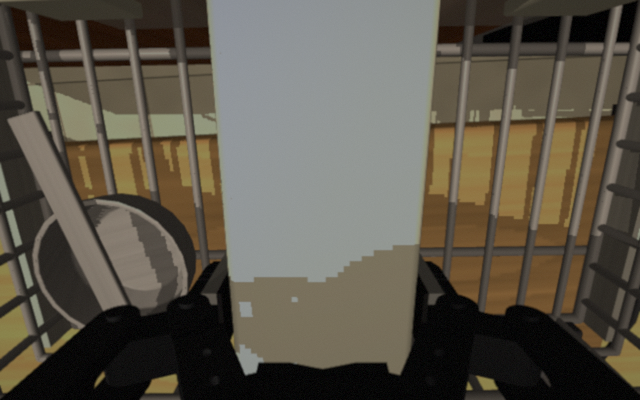

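Run:
```python
from h import *
C=cam('wrist');print(C[2])
for z in(.086,.1,.114):
  for uv in [(105,10),(505,10),(211,10),(436,10)]: print(z,uv,px2w(C,uv,z))
im=cv2.imread('pics/w5.png');cv2.imwrite('pics/w5c.png',cv2.resize(im[0:60],(800,150)))
im=cv2.imread('pics/w1.png')
```

```text
[[-4.67443245e-02 -9.58893666e-01 -2.79889094e-01  6.22984110e-01]
 [-9.98906887e-01  4.48749397e-02  1.30870847e-02  1.63423990e-02]
 [ 1.08836204e-05  2.80194891e-01 -9.59943135e-01  2.22204212e-01]
 [ 0.00000000e+00  0.00000000e+00  0.00000000e+00  1.00000000e+00]]
0.086 (105, 10) [0.6555 0.0913 0.086 ]
0.086 (505, 10) [ 0.6488 -0.0492  0.086 ]
0.086 (211, 10) [0.6535 0.0539 0.086 ]
0.086 (436, 10) [ 0.6498 -0.0249  0.086 ]
0.1 (105, 10) [0.6522 0.0836 0.1   ]
0.1 (505, 10) [ 0.6462 -0.0424  0.1   ]
0.1 (211, 10) [0.6504 0.0501 0.1   ]
0.1 (436, 10) [ 0.6471 -0.0206  0.1   ]
0.114 (105, 10) [0.6488 0.0759 0.114 ]
0.114 (505, 10) [ 0.6435 -0.0357  0.114 ]
0.114 (211, 10) [0.6472 0.0462 0.114 ]
0.114 (436, 10) [ 0.6443 -0.0164  0.114 ]
```

View pics/w5c.png

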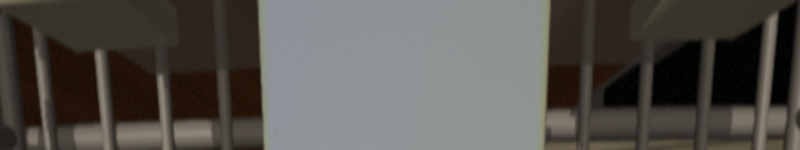

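```bash
python3 -m handwheel '[[[0.004,0,-0.0007,0,0,0],[0.008,0,0,0,0,0],[0.010,0,0,0,0,0],[0.010,0,0,0,0,0],[0.010,0,0,0,0,0],[0.010,0,0,0,0,0],[0.010,0,0,0,0,0],[0.007,0,0,0,0,0],[0.004,0,0,0,0,0],[0,0,0,0,0,0]]]'
python3 -m handwheel '[[[0,0,0,0,0,0],[0,0,0,0,0,0],[0,0,0,0,0,0],[0,0,0,0,0,0],[0,0,0,0,0,0],[0,0,0,0,0,0],[0,0,0,0,0,0],[0,0,0,0,0,0],[0,0,0,0,0,0],[0,0,0,0,0,0]]]' 1
python3 - <<'E'
from h import *
p,R,s=pose();print(p,R.as_matrix()[0])
im=capture('wrist');cv2.imwrite('pics/w6.png',im[:,:,::-1])
E
```

```text
time: 12.68
tool_pos: [0.6245, 0.015, 0.1515]
eef_rot: [0.0, 1.0, -0.024, 0.001]
contact_force: [1.1, -0.7, 0.6]
finger_gap: 0.0648
grip_force: 89.9
time: 13.52
tool_pos: [0.6236, 0.0152, 0.1518]
eef_rot: [0.0, 1.0, -0.024, 0.001]
contact_force: [0.0, 0.9, 0.9]
finger_gap: 0.0854
grip_force: 0.0
[0.62364248 0.01518247 0.15183392] [ 0.9988828  -0.04722478  0.00172663]
```

```bash
python3 -m handwheel '[[[0,0,-0.015,0,0,0],[0,0,-0.025,0,0,0],[0,0,-0.020,0,0,0],[-0.015,0,0,0,0,0],[-0.023,0,0,0,0,0],[-0.022,0,0,0,0,0],[-0.012,0,0,0,0,0],[0,0,0,0,0,0],[0,0,0,0,0,0],[0,0,0,0,0,0]]]' 1
python3 -m handwheel '[[[0,0,0,0,0,0],[0,0,0,0,0,0],[0,0,0,0,0,0],[0,0,0,0,0,0],[0,0,0,0,0,0],[0,0,0,0,0,0],[0,0,0,0,0,0],[0,0,0,0,0,0],[0,0,0,0,0,0],[0,0,0,0,0,0]]]' 0
python3 - <<'E'
from h import *
p,R,s=pose();print(p,R.as_matrix()[0])
im=capture('wrist');cv2.imwrite('pics/w7.png',im[:,:,::-1])
E
```

```text
time: 14.4
tool_pos: [0.5525, 0.0184, 0.2121]
eef_rot: [0.0, 1.0, -0.024, 0.002]
contact_force: [1.4, -1.1, 0.1]
finger_gap: 0.0851
grip_force: 0.0
time: 15.23
tool_pos: [0.5516, 0.0186, 0.2117]
eef_rot: [0.0, 1.0, -0.024, 0.001]
contact_force: [-0.9, 0.0, -0.3]
finger_gap: 0.043
grip_force: 0.0
[0.55161035 0.01858694 0.21171426] [ 0.99888331 -0.04721323  0.00174326]
```

View pics/w7.png

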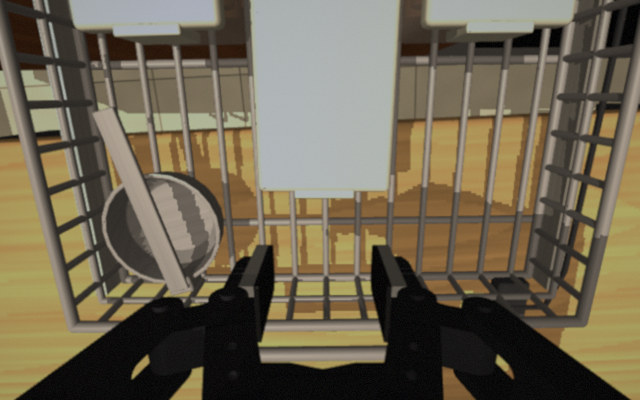

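Run:
```python
from h import *
C=cam('wrist')
for n,a,b,z in [('rail',(75,328),(585,322),.087),('handle',(260,357),(385,352),.087),('lids',(75,27),(570,24),.114),('bar',(230,222),(530,216),.02),('box',(262,190),(387,190),.114)]:
    A,D=px2w(C,a,z),px2w(C,b,z);print(n,A,D,np.degrees(np.arctan2(-(A-D)[0],(A-D)[1])))
print(px2w(C,(322,194),.114))
im=capture('wrist')
for q in ['basket_floor','box_mid','left_box_mid','right_box_mid','worktop_edge','lever_pad']:
    print(q,[(np.round(d['xyz'],3).tolist(),round(d['score'],2)) for d in place_of(q,'wrist')[:3]])
```

```text
rail [0.4853 0.185  0.087 ] [ 0.4742 -0.1483  0.087 ] -1.9074352939219636
handle [0.4576 0.0658 0.087 ] [ 0.4577 -0.0178  0.087 ] 0.06853558873958931
lids [0.6579 0.1238 0.114 ] [ 0.6489 -0.0939  0.114 ] -2.367333685754549
bar [0.5304 0.094  0.02  ] [ 0.5242 -0.1439  0.02  ] -1.492868606090952
box [0.5799 0.0483 0.114 ] [ 0.577  -0.0136  0.114 ] -2.68233204989287
[0.5764 0.0187 0.114 ]
basket_floor []
box_mid []
left_box_mid []
right_box_mid []
worktop_edge []
lever_pad []
```

```bash
python3 -m handwheel '[[[0,0,0.012,0,0,-0.009],[0,0,0.020,0,0,0],[0,0,0.020,0,0,0],[0,0,0.009,0,0,0],[0,0,0,0,0,0],[0,0,0,0,0,0],[0.005,0,0,0,0,0],[0.005,0,0,0,0,0],[0.004,0,0,0,0,0],[0.004,0,0,0,0,0]]]' 0
python3 -m handwheel '[[[0.006,0,0,0,0,0],[0.007,0,0,0,0,0],[0.007,0,0,0,0,0],[0.007,0,0,0,0,0],[0.007,0,0,0,0,0],[0.007,0,0,0,0,0],[0.007,0,0,0,0,0],[0.006,0,0,0,0,0],[0.004,0,0,0,0,0],[0,0,0,0,0,0]]]'
python3 - <<'E'
from h import *
im=capture('wrist');cv2.imwrite('pics/w8.png',im[:,:,::-1])
p,R,s=pose();print(p,R.as_matrix()[0])
capture('side')
for q in ['box_mid','left_box_mid','right_box_mid','lever_pad']:
    print(q,[(np.round(d['xyz'],3).tolist(),round(d['score'],2)) for d in place_of(q,'side')[:3]])
E
```

```text
time: 16.47
tool_pos: [0.5706, 0.0178, 0.1516]
eef_rot: [0.0, 1.0, -0.019, 0.001]
contact_force: [-2.2, 0.2, 1.0]
finger_gap: 0.0427
grip_force: 1.0
time: 17.3
tool_pos: [0.6287, 0.0156, 0.1508]
eef_rot: [0.0, 1.0, -0.019, 0.001]
contact_force: [1.0, -0.1, 0.3]
finger_gap: 0.0426
grip_force: 0.0
[0.6282216  0.01559733 0.15074425] [ 0.99926427 -0.03827721  0.00240397]
box_mid []
left_box_mid [([0.73, 0.09, 0.068], 0.76)]
right_box_mid [([0.72, -0.069, 0.07], 0.66)]
lever_pad [([0.43, -0.125, 0.094], 0.67), ([0.724, -0.064, 0.068], 0.17)]
```

```bash
python3 -m handwheel '[[[0.003,0,0,0,0,0],[0.003,0,0,0,0,0],[0.002,0,0,0,0,0],[0.002,0,0,0,0,0],[0.001,0,0,0,0,0],[0,0,0,0,0,0],[0,0,0,0,0,0],[0,0,0,0,0,0],[0,0,0,0,0,0],[0,0,0,0,0,0]]]'
python3 -m handwheel '[[[0.001,0,0,0,0,0],[0.001,0,0,0,0,0],[0.001,0,0,0,0,0],[0,0,0,0,0,0],[0,0,0,0,0,0],[0,0,0,0,0,0],[0,0,0,0,0,0],[0,0,0,0,0,0],[0,0,0,0,0,0],[0,0,0,0,0,0]]]'
```

```text
time: 18.43
tool_pos: [0.6387, 0.0152, 0.1509]
eef_rot: [0.0, 1.0, -0.019, 0.001]
contact_force: [-0.0, 0.5, 0.3]
finger_gap: 0.043
grip_force: 0.0
time: 19.27
tool_pos: [0.6417, 0.0151, 0.1509]
eef_rot: [0.0, 1.0, -0.019, 0.001]
contact_force: [0.2, -0.5, 0.3]
finger_gap: 0.0428
grip_force: 0.0
```

```bash
python3 -m handwheel '[[[0.0007,0,0,0,0,0],[0.0007,0,0,0,0,0],[0.0006,0,0,0,0,0],[0,0,0,0,0,0],[0,0,0,0,0,0],[0,0,0,0,0,0],[0,0,0,0,0,0],[0,0,0,0,0,0],[0,0,0,0,0,0],[0,0,0,0,0,0]]]'
python3 - <<'E'
from h import *
capture('wrist')
print(place_of('box_mid','wrist'))
capture('scene');print([ (d['xyz'],d['score']) for d in place_of('box_mid','scene')],manip.get_state()['contact_force'])
E
```

```text
time: 20.1
tool_pos: [0.6433, 0.0151, 0.1508]
eef_rot: [0.0, 1.0, -0.019, 0.0]
contact_force: [-5.1, -1.0, 3.0]
finger_gap: 0.0428
grip_force: 2.6
[]
[] [-3.21517685 -0.21397294  2.84865427]
```

```bash
python3 -m handwheel '[[[0.0005,0,0,0,0,0],[0.0005,0,0,0,0,0],[0,0,0,0,0,0],[0,0,0,0,0,0],[0,0,0,0,0,0],[0,0,0,0,0,0],[0,0,0,0,0,0],[0,0,0,0,0,0],[0,0,0,0,0,0],[0,0,0,0,0,0]]]'
```

```text
time: 21.13
tool_pos: [0.6437, 0.0151, 0.1508]
eef_rot: [0.0, 1.0, -0.019, -0.0]
contact_force: [-8.6, 1.0, 5.4]
finger_gap: 0.0424
grip_force: 4.2
```

```bash
python3 -m handwheel '[[[-0.010,0,0,0,0,0],[-0.020,0,0,0,0,0],[-0.020,0,0,0,0,0],[-0.010,0,-0.010,0,0,0],[-0.010,0,-0.020,0,0,0],[-0.010,0,-0.025,0,0,0],[-0.010,0,-0.025,0,0,0],[0,0,-0.010,0,0,0],[0,0,0,0,0,0],[0,0,0,0,0,0]]]' -1
python3 - <<'E'
from h import *
im=capture('wrist');cv2.imwrite('pics/w9.png',im[:,:,::-1]);C=cam('wrist')
m=(im.min(2)>125).astype(np.uint8);m[120:]=0
n,l,st,ce=cv2.connectedComponentsWithStats(m)
for i in range(1,n):
    x,y,w,h,a=st[i]
    if a>300:
        ys=[int(np.where(l[:,c]==i)[0].max()) for c in range(x+2,x+w-2,max(1,w//8))];print(x,y,w,h,a,ys,px2w(C,(x,y+h//2),.114),px2w(C,(x+w,y+h//2),.114),px2w(C,(x+w/2,np.median(ys)),.114))
print(pose()[0])
for q in ['basket_floor','lever_pad','box_mid','left_box_mid','right_box_mid']:
    print(q,[(np.round(d['xyz'],3).tolist(),round(d['score'],2)) for d in place_of(q,'wrist')[:3]])
E
```

```text
time: 21.97
tool_pos: [0.5554, 0.0184, 0.2409]
eef_rot: [0.0, 1.0, -0.019, 0.002]
contact_force: [-1.0, -0.8, -0.9]
finger_gap: -0.0
grip_force: 0.0
5 0 56 120 2460 [82, 107, 119, 119, 119, 119, 119, 119] [0.6516 0.1837 0.114 ] [0.6502 0.1536 0.114 ] [0.6206 0.1767 0.114 ]
108 0 128 52 5825 [14, 44, 44, 50, 50, 50, 43, 42] [0.6653 0.1253 0.114 ] [0.6624 0.0596 0.114 ] [0.6553 0.0937 0.114 ]
261 0 126 47 5389 [38, 39, 39, 46, 46, 46, 39, 39, 38] [0.6633 0.0467 0.114 ] [ 0.6609 -0.0175  0.114 ] [0.6545 0.0148 0.114 ]
411 0 128 52 5952 [43, 44, 50, 51, 51, 51, 44, 43] [ 0.6591 -0.0298  0.114 ] [ 0.6569 -0.0956  0.114 ] [ 0.6479 -0.0634  0.114 ]
587 0 30 120 811 [119, 119, 110, 95, 79, 63, 48, 32, 16] [ 0.6397 -0.1233  0.114 ] [ 0.6392 -0.1393  0.114 ] [ 0.6298 -0.133   0.114 ]
143 55 25 65 390 [119, 119, 119, 119, 119, 119, 119] [0.6347 0.1125 0.114 ] [0.6342 0.0991 0.114 ] [0.6178 0.1086 0.114 ]
166 57 34 63 459 [72, 119, 119, 119, 119, 119, 119, 119] [0.6337 0.1002 0.114 ] [0.633 0.082 0.114] [0.6172 0.0935 0.114 ]
64 72 26 32 409 [101, 102, 102, 102, 101, 102, 102, 102] [0.6361 0.1554 0.114 ] [0.6355 0.1413 0.114 ] [0.6286 0.15   0.114 ]
296 76 30 44 339 [119, 119, 119, 119, 119, 119, 119, 119, 119] [0.6258 0.031  0.114 ] [0.6252 0.0148 0.114 ] [0.6144 0.0234 0.114 ]
265 79 29 41 328 [119, 119, 119, 119, 119, 119, 119, 119, 119] [0.6259 0.0477 0.114 ] [0.6253 0.0321 0.114 ] [0.6151 0.0406 0.114 ]
[0.55477108 0.01843215 0.23979476]
basket_floor [([0.643, 0.015, 0.019], 0.77)]
lever_pad [([0.43, -0.133, 0.099], 0.69)]
box_mid []
left_box_mid []
right_box_mid []
```

Run:
```python
from h import *
R=down(-2.1,20);print(R.as_matrix().round(3));print(down(-2.1,-20).as_matrix().round(3)[0])
go([.370,-.126,.240],R)
```

```text
[[ 0.939 -0.037  0.342]
 [-0.034 -0.999 -0.013]
 [ 0.342  0.    -0.94 ]]
[ 0.939 -0.037 -0.342]
t 22.27 shift [-0.1786  0.1515 -0.0007] turn [-1.000e-04  3.496e-01 -1.700e-03]
```

```bash
python3 -m handwheel '[[[-0.015,0.0125,0,0,0,0],[-0.0273,0.0232,0,0,0,0],[-0.0273,0.0232,0,0,0,0],[-0.0273,0.0232,0,0,0,0],[-0.0273,0.0232,0,0,0,0],[-0.0273,0.0232,0,0,0,0],[-0.0271,0.023,0,0,0,0],[0,0,0,0,0.09,0],[0,0,0,0,0.09,0],[0,0,0,0,0.09,0]]]' -1
python3 -m handwheel '[[[0,0,0,0,0.08,0],[0,0,0,0,0,0],[-0.0043,0,0.0117,0,0,0],[-0.0052,0,0.0141,0,0,0],[-0.0052,0,0.0141,0,0,0],[-0.0052,0,0.0141,0,0,0],[-0.0052,0,0.0141,0,0,0],[0,0,0,0,0,0],[0,0,0,0,0,0],[0,0,0,0,0,0]]]'
python3 - <<'E'
from h import *
p,R,s=pose();print(p,R.as_matrix().round(3)[0]);print('lead',p+R.apply([.011,0,.073]))
for c in ['wrist','scene','side']:
    capture(c);print(c,[(np.round(d['xyz'],3).tolist(),round(d['score'],2)) for d in place_of('lever_pad',c)[:2]])
E
```

```text
time: 23.1
tool_pos: [0.3702, -0.1267, 0.2403]
eef_rot: [0.003, 0.99, -0.02, 0.137]
contact_force: [0.4, 1.4, -0.3]
finger_gap: 0.0001
grip_force: 0.0
time: 23.93
tool_pos: [0.3707, -0.1263, 0.1684]
eef_rot: [0.003, 0.984, -0.019, 0.175]
contact_force: [-0.1, -0.4, 0.4]
finger_gap: -0.0
grip_force: 0.0
[ 0.37067706 -0.12632793  0.16841569] [ 0.938 -0.038  0.344]
lead [ 0.40609022 -0.12767128  0.10365379]
wrist [([0.433, -0.129, 0.097], 0.59)]
scene [([0.434, -0.132, 0.09], 0.5)]
side [([0.432, -0.126, 0.098], 0.62)]
```

```bash
python3 -m handwheel '[[[0.0027,0,0.0041,0,0,0],[0.0047,0,0.0017,0,0,0],[0.0047,0,0.0017,0,0,0],[0.0038,0,0.0014,0,0,0],[0.0028,0,0.001,0,0,0],[0.0028,0,0.001,0,0,0],[0.0028,0,0.001,0,0,0],[0.0028,0,0.001,0,0,0],[0.0028,0,0.001,0,0,0],[0.0028,0,0.001,0,0,0]]]' -1
python3 -m handwheel '[[[0.0028,0,0.001,0,0,0],[0.0028,0,0.001,0,0,0],[0.0028,0,0.001,0,0,0],[0.0028,0,0.001,0,0,0],[0.0028,0,0.001,0,0,0],[0.0028,0,0.001,0,0,0],[0.0028,0,0.001,0,0,0],[0.0028,0,0.001,0,0,0],[0.0028,0,0.001,0,0,0],[0.0028,0,0.001,0,0,0]]]'
```

```text
time: 25.07
tool_pos: [0.4062, -0.1274, 0.1651]
eef_rot: [0.003, 0.984, -0.019, 0.175]
contact_force: [-1.8, 0.9, 0.9]
finger_gap: 0.0002
grip_force: 0.7
time: 25.9
tool_pos: [0.4357, -0.1284, 0.165]
eef_rot: [0.003, 0.984, -0.019, 0.175]
contact_force: [-4.5, 0.4, -2.9]
finger_gap: -0.0
grip_force: 1.9
```

```bash
for i in 1; do python3 -m handwheel '[[[0.0037,0,0.0014,0,0,0],[0.0047,0,0.0017,0,0,0],[0.0047,0,0.0017,0,0,0],[0.0047,0,0.0017,0,0,0],[0.0047,0,0.0017,0,0,0],[0.0047,0,0.0017,0,0,0],[0.0047,0,0.0017,0,0,0],[0.0047,0,0.0017,0,0,0],[0.0047,0,0.0017,0,0,0],[0.0047,0,0.0017,0,0,0]]]'; done
python3 -m handwheel '[[[0.0047,0,0.0017,0,0,0],[0.0047,0,0.0017,0,0,0],[0.0047,0,0.0017,0,0,0],[0.0047,0,0.0017,0,0,0],[0.0047,0,0.0017,0,0,0],[0.0047,0,0.0017,0,0,0],[0.0047,0,0.0017,0,0,0],[0.0047,0,0.0017,0,0,0],[0.0047,0,0.0017,0,0,0],[0.0047,0,0.0017,0,0,0]]]'
python3 - <<'E'
from h import *
p,R,s=pose();print(p,R.as_matrix().round(3)[0])
for c in ['wrist','scene','side']:
    capture(c);print(c,[[(np.round(d['xyz'],3).tolist(),round(d['score'],2)) for d in place_of(q,c)[:2]] for q in('lever_pad','basket_floor','pan_mid')])
E
```

```text
time: 26.73
tool_pos: [0.4851, -0.1303, 0.1654]
eef_rot: [0.003, 0.984, -0.019, 0.175]
contact_force: [-4.9, 1.7, -1.3]
finger_gap: -0.0001
grip_force: 2.0
time: 27.57
tool_pos: [0.5351, -0.1323, 0.1657]
eef_rot: [0.003, 0.984, -0.019, 0.175]
contact_force: [-3.9, 2.5, -2.0]
finger_gap: 0.0002
grip_force: 2.0
[ 0.53505654 -0.13233272  0.16573648] [ 0.938 -0.038  0.344]
wrist [[([0.568, -0.136, 0.098], 0.96)], [], []]
scene [[([0.57, -0.137, 0.094], 0.72)], [], [([0.66, 0.128, 0.041], 0.55)]]
side [[([0.57, -0.13, 0.097], 0.5), ([0.66, 0.127, 0.04], 0.21)], [([0.766, 0.014, 0.024], 0.65)], [([0.659, 0.128, 0.037], 0.57)]]
```

```bash
python3 -m handwheel '[[[0.0037,0,0.0014,0,0,0],[0.0047,0,0.0017,0,0,0],[0.0047,0,0.0017,0,0,0],[0.0047,0,0.0017,0,0,0],[0.0047,0,0.0017,0,0,0],[0.0047,0,0.0017,0,0,0],[0.0047,0,0.0017,0,0,0],[0.0047,0,0.0017,0,0,0],[0.0047,0,0.0017,0,0,0],[0.0047,0,0.0017,0,0,0]]]'
python3 -m handwheel '[[[0.0038,0,0.0014,0,0,0],[0.0028,0,0.001,0,0,0],[0.0028,0,0.001,0,0,0],[0.0028,0,0.001,0,0,0],[0.0028,0,0.001,0,0,0],[0.0028,0,0.001,0,0,0],[0.0028,0,0.001,0,0,0],[0.0028,0,0.001,0,0,0],[0.0028,0,0.001,0,0,0],[0.0019,0,0.0007,0,0,0]]]'
```

```text
time: 29.0
tool_pos: [0.5839, -0.1342, 0.1658]
eef_rot: [0.003, 0.984, -0.019, 0.175]
contact_force: [-4.2, -1.3, 2.7]
finger_gap: -0.0001
grip_force: 2.4
time: 29.83
tool_pos: [0.6135, -0.1353, 0.1659]
eef_rot: [0.003, 0.984, -0.019, 0.175]
contact_force: [-3.3, -1.8, -0.7]
finger_gap: -0.0003
grip_force: 1.8
```

```bash
python3 -m handwheel '[[[0.0019,0,0.0007,0,0,0],[0.0019,0,0.0007,0,0,0],[0.0009,0,0.0003,0,0,0],[0.0009,0,0.0003,0,0,0],[0.0009,0,0.0003,0,0,0],[0.0009,0,0.0003,0,0,0],[0.0009,0,0.0003,0,0,0],[0,0,0,0,0,0],[0,0,0,0,0,0],[0,0,0,0,0,0]]]'
```

```text
time: 30.67
tool_pos: [0.6222, -0.1356, 0.1663]
eef_rot: [0.003, 0.984, -0.019, 0.175]
contact_force: [-3.2, -0.4, -1.5]
finger_gap: -0.0001
grip_force: 1.3
```

```bash
python3 -m handwheel '[[[0.0009,0,0.0003,0,0,0],[0.0009,0,0.0003,0,0,0],[0.0009,0,0.0003,0,0,0],[0.0009,0,0.0003,0,0,0],[0,0,0,0,0,0],[0,0,0,0,0,0],[0,0,0,0,0,0],[0,0,0,0,0,0],[0,0,0,0,0,0],[0,0,0,0,0,0]]]'
```

```text
time: 31.5
tool_pos: [0.6258, -0.1358, 0.1663]
eef_rot: [0.003, 0.984, -0.019, 0.175]
contact_force: [-4.9, -0.3, -0.8]
finger_gap: -0.0001
grip_force: 2.3
```

```bash
python3 -m handwheel '[[[0.0009,0,0.0003,0,0,0],[0.0009,0,0.0003,0,0,0],[0.0009,0,0.0003,0,0,0],[0,0,0,0,0,0],[0,0,0,0,0,0],[0,0,0,0,0,0],[0,0,0,0,0,0],[0,0,0,0,0,0],[0,0,0,0,0,0],[0,0,0,0,0,0]]]'
python3 - <<'E'
from h import *
for c in ['wrist','side']:
    capture(c);print(c,[[(np.round(d['xyz'],3).tolist(),round(d['score'],2)) for d in place_of(q,c)[:2]] for q in('lever_pad','basket_floor','pan_mid')])
E
```

```text
time: 32.33
tool_pos: [0.6274, -0.1358, 0.166]
eef_rot: [0.003, 0.985, -0.019, 0.173]
contact_force: [-13.0, 0.2, 4.4]
finger_gap: -0.0
grip_force: 7.0
wrist [[([0.661, -0.136, 0.099], 0.62)], [], []]
side [[([0.658, -0.134, 0.098], 0.59)], [], [([0.748, 0.124, 0.043], 0.91)]]
```

```bash
python3 -m handwheel '[[[0.0009,0,0.0003,0,0,0],[0.0005,0,0.0002,0,0,0],[0,0,0,0,0,0],[0,0,0,0,0,0],[0,0,0,0,0,0],[0,0,0,0,0,0],[0,0,0,0,0,0],[0,0,0,0,0,0],[0,0,0,0,0,0],[0,0,0,0,0,0]]]'
```

```text
time: 33.57
tool_pos: [0.6283, -0.1358, 0.1659]
eef_rot: [0.003, 0.985, -0.018, 0.173]
contact_force: [-17.7, 0.6, 8.2]
finger_gap: 0.0001
grip_force: 9.6
```

Firmly at the stop. Back away and check.

```bash
python3 -m handwheel '[[[-0.0047,0,-0.0017,0,0,0],[-0.0094,0,-0.0034,0,0,0],[-0.014,0,-0.005,0,0,0],[-0.019,0,-0.007,0,0,0],[-0.019,0,-0.007,0,0,0],[-0.019,0,-0.007,0,0,0],[-0.014,0,-0.005,0,0,0],[0.003,0,-0.01,0,0,0],[0.006,0,-0.019,0,0,0],[0.006,0,-0.019,0,0,0]]]'
python3 -m handwheel '[[[0.006,0,-0.019,0,0,0],[0.006,0,-0.019,0,0,0],[0.003,0,-0.01,0,0,0],[0,0,0,0,0,0],[0,0,0,0,0,0],[0,0,0,0,0,0],[0,0,0,0,0,0],[0,0,0,0,0,0],[0,0,0,0,0,0],[0,0,0,0,0,0]]]'
python3 - <<'E'
from h import *
print(pose()[0],pose()[2]['contact_force'])
for c in ['wrist','scene','side']:
    capture(c);print(c,[[(np.round(d['xyz'],3).tolist(),round(d['score'],2)) for d in place_of(q,c)[:2]] for q in('lever_pad','basket_floor','pan_mid','ramekin_mid','box_mid')])
E
```

```text
time: 34.4
tool_pos: [0.5235, -0.1325, 0.2185]
eef_rot: [0.004, 0.984, -0.019, 0.176]
contact_force: [1.1, -0.5, -0.3]
finger_gap: 0.0002
grip_force: 0.0
time: 35.23
tool_pos: [0.5197, -0.1317, 0.2659]
eef_rot: [0.003, 0.984, -0.019, 0.174]
contact_force: [0.3, 1.1, 0.2]
finger_gap: -0.0002
grip_force: 0.0
[ 0.51970739 -0.13170136  0.26594698] [0.28626888 1.07421232 0.1871093 ]
wrist [[([0.639, -0.135, 0.097], 0.83)], [], [([0.752, 0.12, 0.046], 0.72)], [([0.49, -0.354, 0.024], 0.81)], []]
scene [[([0.644, -0.138, 0.095], 0.46)], [], [], [([0.486, -0.354, 0.021], 0.89)], []]
side [[([0.647, -0.132, 0.097], 0.46)], [([0.749, 0.126, 0.041], 0.17)], [([0.748, 0.124, 0.038], 0.55)], [([0.491, -0.355, 0.022], 0.61)], [([0.7, 0.015, 0.133], 0.53)]]
```

```bash
python3 -c "
from cell import order;print(order.job_done())"
```

```text
the job is handed in; nothing more can be done
None
```

The job is handed in: the box stands against the basket's back between the other two, and the lever-released basket is pushed to its stop (about 0.21 m in), with the other boxes, pan and ramekin not shoved, though I could not see the boxes once the basket was under the worktop.

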